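Find the rattling parts case and hold it out

TASK

One of the three sealed red-lidded cases has a loose lead ball inside. Starting with the left one and going left to right as the robot sees them, pick up each case in turn, shake it briskly to and fro a few times clear of the bench, and set each one you are not keeping back down upright where it stood, without dropping it or disturbing the other things on the bench. Once all three have been shaken, take the one that rattles and finish while still holding it, level and still, about 12 cm above the middle of the blue mat: do not put it down or let go.

Things in the scene. Friction and masses are not known exactly. Their poses are not given: they have to be found in the camera images.
- case_a: the case that starts on the left (greatest y). Sealed parts case, grey plastic, dark red lid, blank paper label, steel clasps on the ends; 110 mm long (its x) by 64 mm wide (its y), 48 mm tall, flat upright sides; origin at the centre of its underside, z up through the lid. The three cases look alike; exactly one, drawn anew each time, rattles
- case_b: the case that starts in the middle, same as case_a. Inside the one that rattles: a loose 150 g lead ball, 31 mm across, with 71 mm of free travel along the case, 25 mm across it and 9 mm up and down. On a tilt past about 10 degrees it runs to the low end, up to 35 mm off centre; it rolls stiffly and stays there when the case is brought slowly back to level
- case_c: the case that starts on the right (least y), same as case_a. The two that do not rattle hold only a 10 g wad of felt. The empty cases themselves weigh anything from 0.15 to 0.42 kg, so weight alone does not tell them apart, and nothing outside shows which one rattles
- mat_mid (a point): middle of the top of the hand-over mat, a thin fixed blue mat with a white outline, 160 x 160 mm, 2 mm thick, beyond the cases
- tape: bystander: green tape roll lying flat, 90 mm across, 24 mm high; origin at the centre of its underside
- glue: bystander: small red glue bottle with black cap, 32 mm across, 85 mm tall; origin at the centre of its underside
- sander: bystander: cork sanding block 90 x 45 x 30 mm; origin at the centre of its underside
- brush_jar: bystander: white jar with brushes, 68 mm across, jar 90 mm and brushes about 200 mm tall; origin at the centre of its underside
- screwdriver: bystander: screwdriver lying on the bench, along its own x, about 200 mm long; origin at its middle, underneath
- paint_pot: bystander: small glass paint pot with yellow cap, 44 mm across, 45 mm tall; origin at the centre of its underside
Things that resemble listed ones, but are neither listed nor needed, are in the scene too. What is shaped like the case_a but green or pink is not meant.

How it is judged:
On the way, in this order (a step that is already met when the one before it is completed fails the run):
1. the left case is off the bench and moving briskly (height (world z) of case_a above 0.03 m and (linear speed of case_a above 0.18 m/s or angular speed of case_a above 2 rad/s)).
2. the left case slows down, still in the air (end of a stroke) (height (world z) of case_a above 0.03 m and linear speed of case_a below 0.1 m/s and angular speed of case_a below 1.2 rad/s).
3. the left case moves briskly again: it has been shaken to and fro (all of step 1).
4. the middle case is off the bench and moving briskly (height (world z) of case_b above 0.03 m and (linear speed of case_b above 0.18 m/s or angular speed of case_b above 2 rad/s)).
5. the middle case slows down, still in the air (end of a stroke) (height (world z) of case_b above 0.03 m and linear speed of case_b below 0.1 m/s and angular speed of case_b below 1.2 rad/s).
6. the middle case moves briskly again: it has been shaken to and fro (all of step 4).
7. the right case is off the bench and moving briskly (height (world z) of case_c above 0.03 m and (linear speed of case_c above 0.18 m/s or angular speed of case_c above 2 rad/s)).
8. the right case slows down, still in the air (end of a stroke) (height (world z) of case_c above 0.03 m and linear speed of case_c below 0.1 m/s and angular speed of case_c below 1.2 rad/s).
9. the right case moves briskly again: it has been shaken to and fro (all of step 7).
At the end, for the whole second after the job is handed in: The rattling case is gripped, underside over 8 cm above the bench, within 7 cm sideways of the mat's middle, tilted under 0.3 rad, slower than 5 cm/s; the other two stand on the bench, upright within 0.1 rad, at rest, untouched, within 6 cm of where they began (((distance between inner_1_c0 and case_a below 0.06 m and height (world z) of case_a above 0.08 m and horizontal distance between case_a and mat_mid below 0.07 m and angle between case_a's own z axis and vertical below 0.3 rad and linear speed of case_a below 0.05 m/s and contact force between the fingers and case_a above 1 N and height (world z) of each of case_b, case_c below 0.01 m and angle between each of case_b, case_c's own z axis and vertical below 0.1 rad and distance of each of case_b, case_c from where it was at the start of the episode below 0.06 m and linear speed of each of case_b, case_c below 0.03 m/s and contact force between each of the arm, the fingers and case_b below 0.05 N and contact force between each of the arm, the fingers and case_c below 0.05 N) or (distance between inner_1_c0 and case_b below 0.06 m and height (world z) of case_b above 0.08 m and horizontal distance between case_b and mat_mid below 0.07 m and angle between case_b's own z axis and vertical below 0.3 rad and linear speed of case_b below 0.05 m/s and contact force between the fingers and case_b above 1 N and height (world z) of each of case_a, case_c below 0.01 m and angle between each of case_a, case_c's own z axis and vertical below 0.1 rad and distance of each of case_a, case_c from where it was at the start of the episode below 0.06 m and linear speed of each of case_a, case_c below 0.03 m/s and contact force between each of the arm, the fingers and case_a below 0.05 N and contact force between each of the arm, the fingers and case_c below 0.05 N) or (distance between inner_1_c0 and case_c below 0.06 m and height (world z) of case_c above 0.08 m and horizontal distance between case_c and mat_mid below 0.07 m and angle between case_c's own z axis and vertical below 0.3 rad and linear speed of case_c below 0.05 m/s and contact force between the fingers and case_c above 1 N and height (world z) of each of case_a, case_b below 0.01 m and angle between each of case_a, case_b's own z axis and vertical below 0.1 rad and distance of each of case_a, case_b from where it was at the start of the episode below 0.06 m and linear speed of each of case_a, case_b below 0.03 m/s and contact force between each of the arm, the fingers and case_a below 0.05 N and contact force between each of the arm, the fingers and case_b below 0.05 N))); the arm keeps its last pose, push and grip.
It fails at once if a bystander is pushed more than 5 cm away (distance of any of tape, glue, sander, brush_jar, screwdriver, paint_pot from where it was at the start of the episode above 0.05 m).
It fails at once if a bystander is knocked over (angle between any of tape, glue, sander, brush_jar, paint_pot's own z axis and vertical above 0.6 rad).
It fails at once if a case is dropped or slammed onto the bench: faster than 0.7 m/s within 4 cm of it ((height (world z) of case_a below 0.04 m and linear speed of case_a above 0.7 m/s) or (height (world z) of case_b below 0.04 m and linear speed of case_b above 0.7 m/s) or (height (world z) of case_c below 0.04 m and linear speed of case_c above 0.7 m/s)).
It also fails if it takes over 72 s, if anything falls off the work surface, if the arm or the gripper's body presses on something with over 40 N, if the wrist force passes 120 N, or if a joint passes its speed limit or range.

ROBOT

A 6-joint arm with a two-finger parallel gripper is mounted at the origin on the work surface. World frame = base frame: x ahead of the robot, y to its left, z up, the work surface at z = 0. Lengths are in m, angles in rad, forces in N, time in s.
With the tool pointing down it reaches from about 0.25 to 0.775 m from the base axis. Payload 4 kg.
Tool frame: the origin (TCP) lies midway between the tips of the shut fingers; the grasp point (between the pads) lies 19 mm behind it; z points along the fingers, y is the direction in which the jaws open and shut (so a half turn about z gives the same grasp; the last joint's range is limited). The gripper opens to 94 mm and grips with 3 to 60 N. Pads are 16 mm wide; open, the fingers measure 119 mm over their backs; the gripper's body (75 mm by 177 mm) begins 78 mm behind the grasp point.
Start: joints at [-1.286, 0.087, 1.371, -0, 1.684, -0.103], TCP at [0.208, -0.509, 0.206] pointing down, gripper open.
Joint ranges: [-3.1, 3.1], [-0.76, 2.03], [0.27, 2.55], [-1.08, 4.22], [0.17, 2.65], [-2.57, 2.57]. Speed limits (rad/s): [2.79, 2.79, 3.14, 3.14, 3.14, 3.14].

INTERFACE

Orientations are given as [roll, pitch, yaw] about the fixed x, y, z axes, in that order (R = Rz(yaw) Ry(pitch) Rx(roll)).
In Python, from bench import robot, cams gives the robot as it stands.
- The arm moves only by the tool step_arm, never from a script. Its argument "plan" is a list that holds one entry, the list of rows, each a list of 5 numbers: the shift along the world's x, y, z in mm, then the turn about the world's z in rad, then the opening in per cent of the stroke, from 0 (shut) to 100 (fully open). In form: [[[tx, ty, tz, turn, fingers], ...]]. A call has 1 to 8 rows; each row is the pose to reach, as a shift and turn from the pose commanded when the call began; what a row does not reach only later rows make up. A row lasts 1/12 s, in which the tool goes at most 41.7 mm and 7.16 degrees, less where a joint would pass 70% of its speed; a pose out of reach is approached as far as the arm can. A call with a gripper value outside its range is refused whole. The fingers move at their own pace and stop on an object; the grip force is fixed at half the most. Time passes only in rows, so rows that repeat a pose let the fingers close. It gives the time, the measured TCP pose, the force and the opening at its end, in the units of the state.
- robot.get_obs(): the state, without advancing time (a new reading comes with each control period).
- cams.snapshot(name): name is "scene" or "side" or "wrist"; returns a dict with "frame" (400x640x3 uint8, red, green, blue), "camera_matrix" (3x3 intrinsics, pixels), "origin" and "attitude" of the camera in the world; the wrist camera has in their place "T_tool_cam" (4x4, takes a point from camera to tool coordinates, whose origin is the TCP and whose axes are the flange's). Camera axes: x right, y down, z forward; pixel columns grow to the right and rows downward; lengths in m; the calibration is good to about 2 mm. A picture is of the moment at which its call begins: read the wrist's pose just before it. There is no depth.
- robot.close_job(): hands the job in, once; it reports no verdict.
The state is a dict: "time": time; "joint_positions": joint angles; "qvel": joint speeds; "joint_torque": joint torques, N m; "tool_pos": TCP position; "ee_rot": TCP orientation; "wrist_force": force on the tool from outside, world axes, zero at the start; "wrist_torque": the same for the moment, N m; "width": finger opening in m.
Only numpy, scipy, OpenCV 4.12 (cv2) and the standard library are available. Lean on these libraries where they do the work, as an engineer would, in place of code of your own. Each camera call takes 0.05 s, during which the arm holds its last target. There are 200 camera calls.

## Working session

There is one attempt and no reset: what is moved stays moved. The work goes in short steps, Python scripts to look and compute and a tool call to move; the robot and the scene stay as the last step left them, time stands still between calls to the robot, and variables do not carry over. Pictures are saved under pics/ and viewed, about 8 in all and at most 12, crops included, and the job is handed in when it is done.

Besides the shell and the picture viewer there is one more tool, called after "Call:" in YAML: its name, and indented under it one key for each argument. step_arm: Moves the arm, as the interface text tells. Its arguments: {"type":"object","properties":{"plan":{"type":"array"}},"required":["plan"]}

```bash
mkdir -p pics; cat > h.py <<'E'
import numpy as np, cv2
from bench import robot, cams
def snap(n,f=None):
    o=robot.get_obs(); s=cams.snapshot(n)
    if f: cv2.imwrite(f'pics/{f}.png',cv2.cvtColor(s['frame'],cv2.COLOR_RGB2BGR))
    return s,o
E
python3 - <<'E'
from h import *
for n in('scene','side'):
    s,o=snap(n,n+'0'); np.savez(n+'0.npz',**{k:np.array(v) for k,v in s.items()})
    print(n,s['camera_matrix'],s['origin'],s['attitude'])
print(o)
E
```

```text
scene [[413.39527236   0.         324.55872691]
 [  0.         413.39527236 198.25052836]
 [  0.           0.           1.        ]] [ 1.08468618 -0.87261526  0.75842965] [-2.15918167 -0.01856252  0.62369239]
side [[489.69057556   0.         315.76387109]
 [  0.         489.69057556 203.94799936]
 [  0.           0.           1.        ]] [-0.23815112 -1.0603442   0.79608834] [-2.09612015  0.02364567 -0.60058989]
{'time': 0.05, 'joint_positions': array([-1.28607074e+00,  8.79121169e-02,  1.37216511e+00, -2.51137352e-06,
        1.68362999e+00, -1.03095912e-01]), 'qvel': array([-0.00227879, -0.00159003, -0.00256621,  0.00036476,  0.00055577,
        0.00105977]), 'joint_torque': array([ 1.53165682e-03, -3.41541088e+01, -3.03592479e+01,  7.19645829e-02,
        3.04521492e-02, -9.21470610e-05]), 'tool_pos': array([ 0.20784209, -0.5086436 ,  0.20437286]), 'ee_rot': array([-3.13948907e+00, -2.15133398e-04,  3.87820988e-01]), 'wrist_force': array([-0.75429777, -0.057576  , -0.24637957]), 'wrist_torque': array([0.07568484, 0.05333153, 0.01161786]), 'width': 0.09393823381255467}
```

View pics/scene0.png

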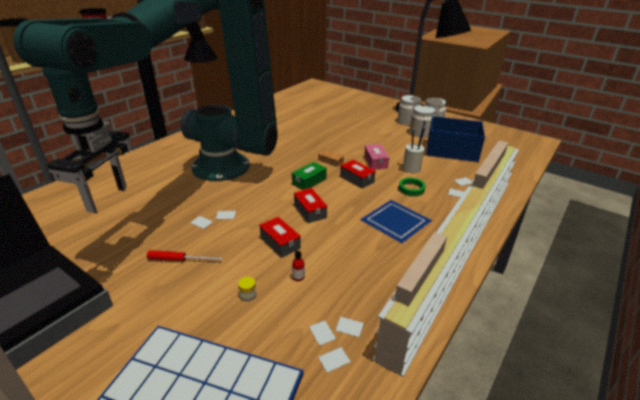

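View pics/side0.png

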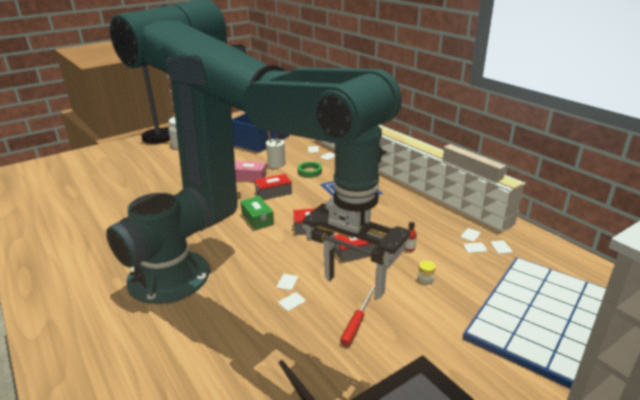

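The scene view shows three red-lidded cases at about (358,172) left, (310,204) middle and (280,236) right. Possible mix-ups are the green case (309,176), the pink case (376,156), the red glue bottle (298,267) and the red screwdriver (165,256). The mat is at (396,220). In the side view the left case is at (272,185), and the gripper partly hides the other two.

```bash
cat >> h.py <<'E'
from scipy.spatial.transform import Rotation as Ro
def cam(s,o=None):
    K=np.array(s['camera_matrix'])
    if 'T_tool_cam' in s:
        T=np.eye(4);T[:3,:3]=Ro.from_euler('xyz',o['ee_rot']).as_matrix();T[:3,3]=o['tool_pos'];T=T@np.array(s['T_tool_cam'])
        return K,T[:3,:3],T[:3,3]
    return K,Ro.from_euler('xyz',s['attitude']).as_matrix(),np.array(s['origin'])
def ray(c,p):
    p=np.atleast_2d(p).astype(float); d=np.c_[p,np.ones(len(p))]@np.linalg.inv(c[0]).T@c[1].T
    return d
def onplane(c,p,z):
    d=ray(c,p); return (c[2]+d*((z-c[2][2])/d[:,2])[:,None])
def proj(c,P):
    q=(np.atleast_2d(P)-c[2])@c[1]@c[0].T; return q[:,:2]/q[:,2:]
def tri(c1,p1,c2,p2):
    d1,d2=ray(c1,p1)[0],ray(c2,p2)[0]
    t=np.linalg.lstsq(np.c_[d1,-d2],c2[2]-c1[2],rcond=None)[0]
    a,b=c1[2]+t[0]*d1,c2[2]+t[1]*d2; return (a+b)/2,np.linalg.norm(a-b)
def blobs(img,kind,amin=20):
    h=cv2.cvtColor(img,cv2.COLOR_RGB2HSV);H,S,V=[h[...,i].astype(int) for i in range(3)]
    m={'red':((H<6)|(H>174))&(S>180)&(V>150),'white':(S<70)&(V>130),'blue':(H>100)&(H<125)&(S>120)&(V>40),'yel':(H>24)&(H<33)&(S>180)&(V>120),'green':(H>45)&(H<80)&(S>120)&(V>50),'pink':(H>160)&(S>80)&(S<180)}[kind].astype(np.uint8)
    cs=cv2.findContours(m,cv2.RETR_EXTERNAL,cv2.CHAIN_APPROX_NONE)[0]
    return [c for c in cs if cv2.contourArea(c)>amin]
E
python3 - <<'E'
from h import *
C={};I={}
for n in('scene','side'):
    s=dict(np.load(n+'0.npz'));C[n]=cam(s);I[n]=s['frame']
    for k,z in(('red',.048),('yel',.045),('green',.03),('blue',.002),('pink',.048)):
        for c in blobs(s['frame'],k):
            m=c[:,0].mean(0); 
            q=onplane(C[n],c[:,0],z)[:,:2].astype(np.float32)
            if k=='blue' and (abs(q)>1.2).any(): continue
            r=cv2.minAreaRect(q);b=cv2.boxPoints(r);e=[b[1]-b[0],b[2]-b[1]];L=max(e,key=np.linalg.norm)
            print(n,k,m.round(),cv2.contourArea(c),'xy',np.round(r[0],3),'size',np.round(r[1],3),'yaw',round(np.degrees(np.arctan2(L[1],L[0]))%180,1))
a=cv2.resize(I['scene'][120:300,200:450],None,fx=3.2,fy=3.2,interpolation=cv2.INTER_CUBIC)
cv2.imwrite('pics/crop.png',a[...,::-1])
for n,p in(('jar',(413,170)),('tape',(411,192)),('glue',(298,279)),('pot',(247,298)),('sander',(331,162)),('sd1',(150,256)),('sd2',(221,261))): print(n,onplane(C['scene'],p,0)[0].round(3))
E
```

```text
scene red [165. 254.] 135.5 xy [ 0.298 -0.454] size [0.091 0.02 ] yaw 32.3
scene red [279. 230.] 494.0 xy [ 0.466 -0.204] size [0.061 0.108] yaw 165.0
scene red [310. 199.] 345.0 xy [ 0.438 -0.03 ] size [0.061 0.108] yaw 152.4
scene red [358. 168.] 230.0 xy [0.453 0.227] size [0.065 0.108] yaw 168.5
scene yel [246. 283.] 151.5 xy [ 0.534 -0.403] size [0.039 0.039] yaw 126.8
scene green [412. 186.] 315.5 xy [0.648 0.26 ] size [0.081 0.106] yaw 117.1
scene green [310. 174.] 444.0 xy [0.331 0.116] size [0.14  0.108] yaw 83.4
scene blue [296. 385.] 47.5 xy [ 0.774 -0.513] size [0.006 0.065] yaw 109.3
scene blue [396. 220.] 1350.0 xy [0.677 0.092] size [0.148 0.151] yaw 171.0
scene blue [455. 138.] 1791.5 xy [0.607 0.787] size [0.226 0.395] yaw 111.1
scene pink [376. 156.] 393.5 xy [0.462 0.343] size [0.077 0.184] yaw 121.0
side red [352. 326.] 246.0 xy [ 0.249 -0.458] size [0.093 0.02 ] yaw 32.0
side red [351. 240.] 78.0 xy [ 0.445 -0.2  ] size [0.026 0.086] yaw 112.9
side red [299. 214.] 84.0 xy [ 0.4   -0.012] size [0.062 0.035] yaw 53.3
side red [273. 182.] 142.5 xy [0.448 0.228] size [0.066 0.105] yaw 167.8
side green [257. 213.] 605.0 xy [0.324 0.112] size [0.173 0.082] yaw 83.2
side green [310. 168.] 206.0 xy [0.617 0.26 ] size [0.098 0.076] yaw 55.2
side blue [534. 366.] 270.0 xy [ 0.506 -0.722] size [0.02  0.147] yaw 105.8
side blue [247. 134.] 587.0 xy [0.644 0.796] size [0.402 0.125] yaw 66.0
side pink [249. 171.] 365.5 xy [0.42  0.347] size [0.149 0.106] yaw 58.3
jar [0.583 0.411 0.   ]
tape [0.644 0.268 0.   ]
glue [ 0.595 -0.284  0.   ]
pot [ 0.537 -0.408  0.   ]
sander [0.306 0.275 0.   ]
sd1 [ 0.221 -0.456  0.   ]
sd2 [ 0.388 -0.355  0.   ]
```

View pics/crop.png

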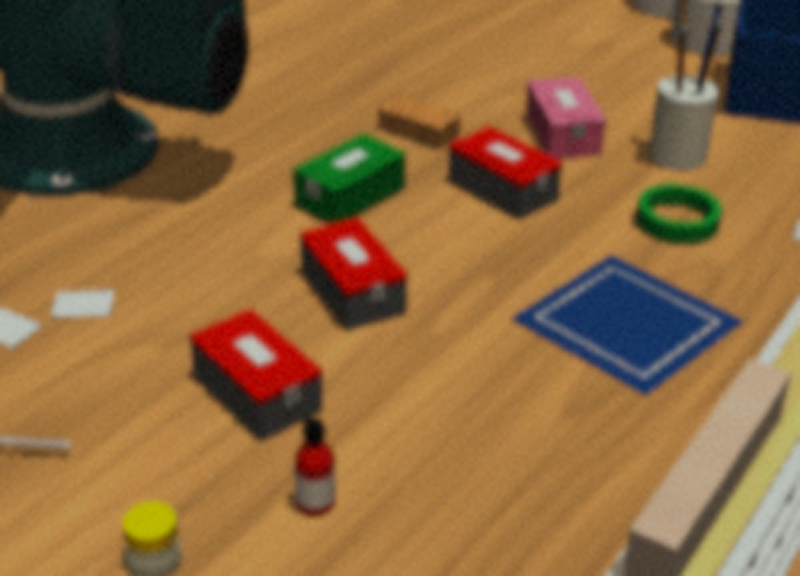

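The crop confirms the three dark-red-lidded grey cases, with the green and pink ones as decoys. Lid sizes come out at about 61–65 × 108 mm, as they should. I'm starting the move and will refine with the wrist camera from above.

Call:
step_arm:
  plan:
    - [[220,290,120,-0.6,100],[220,290,120,-0.6,100],[220,290,120,-0.6,100],[220,290,120,-0.6,100],[220,290,120,-0.6,100],[220,290,120,-0.6,100],[220,290,120,-0.6,100],[220,290,120,-0.6,100]]

```text
time: 0.77
tool_pos: [0.3936, -0.2636, 0.3066]
ee_rot: [-3.141, 0.001, -0.213]
wrist_force: [1.1, -0.1, 0.9]
width: 0.0941
```

Call:
step_arm:
  plan:
    - [[0,220,0,0,100],[0,220,0,0,100],[0,220,0,0,100],[0,220,0,0,100],[0,220,0,0,100],[0,220,0,0,100],[0,220,0,0,100]]

```text
time: 1.35
tool_pos: [0.3927, -0.0425, 0.3065]
ee_rot: [-3.141, -0.0, -0.206]
wrist_force: [-0.2, -0.5, 0.0]
width: 0.0941
```

```bash
python3 - <<'E'
from h import *
s,o=snap('wrist','w1'); c=cam(s,o); print(o['tool_pos'],o['ee_rot'],o['time'],c[2],c[1][:,2])
for k in('red','blue'):
  for b in blobs(s['frame'],k,150):
    q=onplane(c,b[:,0],.048 if k=='red' else .002)[:,:2].astype(np.float32);r=cv2.minAreaRect(q);print(k,b[:,0].mean(0).round(),np.round(r,3) if 0 else r, b[:,0].min(0),b[:,0].max(0))
E
```

```text
[ 0.39267951 -0.04254323  0.30649896] [-3.14095247e+00 -3.44004241e-04 -2.06269396e-01] 1.35 [ 0.46232693 -0.05801582  0.48686194] [-0.23670119  0.05080462 -0.97025328]
red [601. 197.] ((0.2773257791996002, -0.41448894143104553), (0.09367837756872177, 0.02025909721851349), 31.01546287536621) [578 170] [623 223]
red [118. 169.] ((0.4514763653278351, 0.22908520698547363), (0.06428788602352142, 0.1099599301815033), 78.0252456665039) [ 89 129] [146 209]
red [305. 135.] ((0.4368748962879181, -0.027805715799331665), (0.06408818066120148, 0.10953865945339203), 62.24264907836914) [272 101] [339 186]
red [433.  91.] ((0.4635884463787079, -0.20151160657405853), (0.0647774338722229, 0.10985463857650757), 74.39226531982422) [403  46] [464 137]
blue [180.  14.] ((0.63288414478302, 0.10272707790136337), (0.11606989055871964, 0.036524251103401184), 78.14179229736328) [136   0] [224  30]
blue [181.  29.] ((0.6228801012039185, 0.1039566770195961), (0.16060878336429596, 0.05662214756011963), 78.14447784423828) [120   0] [242  46]
```

View pics/w1.png

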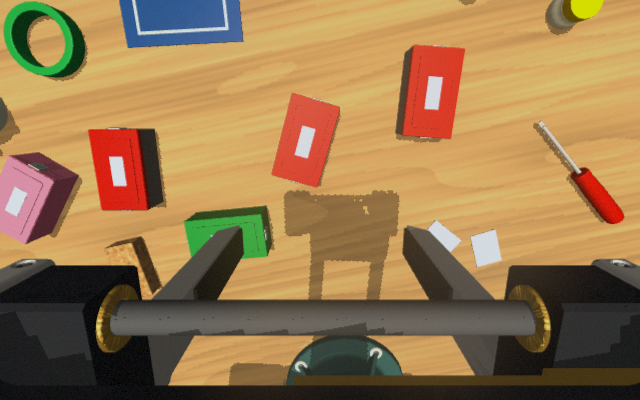

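The wrist view shows A at (118,169), B at (305,135) and C at (433,91), each measuring 64 × 110 mm on the z = 0.048 plane, so that height is confirmed. The pink case's corner at (78,180) is close to A's left face, so I'm checking finger clearance.

```bash
python3 - <<'E'
from h import *
o=robot.get_obs(); s=cams.snapshot('wrist'); c=cam(s,o)
S=cam(dict(np.load('scene0.npz')))
A=np.array([.4515,.229]);u=np.array([np.cos(-.209),np.sin(-.209)]);v=np.array([-u[1],u[0]])
for p,z in(((78,180),0),((75,177),.048),((40,153),.048),((30,242),.048)):
    P=onplane(c,p,z)[0][:2]-A; print(p,z,P+A,'along',P@u,'across',P@v)
for n,w,t in(('A',(118,169),(358,168)),('B',(305,135),(310,199)),('C',(433,91),(279,230))): print(n,tri(c,w,S,t))
E
```

```text
(78, 180) 0 [0.44959033 0.32348516] along -0.02147205975888835 across 0.09203283870863224
(75, 177) 0.048 [0.45563986 0.28809245] along -0.008210836509962714 across 0.05866547702918946
(40, 153) 0.048 [0.49611557 0.32139507] along 0.024474392008271145 across 0.09964136649391366
(30, 242) 0.048 [0.37999958 0.38819467] along -0.10297447918402085 across 0.14089537901222382
A (array([0.45371211, 0.22759697, 0.04626483]), np.float64(0.0003753196928879638))
B (array([ 0.4440882 , -0.03331086,  0.05081241]), np.float64(0.003599679452217369))
C (array([ 0.46537501, -0.20519139,  0.04769009]), np.float64(0.00015524956714422957))
```

Call:
step_arm:
  plan:
    - [[59,271,-170,0,80],[59,271,-170,0,80],[59,271,-170,0,80],[59,271,-170,0,80],[59,271,-170,0,80],[59,271,-170,0,80],[59,271,-170,0,80],[59,271,-170,0,80]]

```text
time: 2.12
tool_pos: [0.4525, 0.2259, 0.1338]
ee_rot: [3.14, 0.002, -0.214]
wrist_force: [-0.5, -0.5, 0.1]
width: 0.0751
```

```bash
python3 - <<'E'
from h import *
s,o=snap('wrist','w2'); c=cam(s,o); print(o['tool_pos'],o['ee_rot'],o['width'])
for b in blobs(s['frame'],'red',300):
    r=cv2.minAreaRect(onplane(c,b[:,0],.048)[:,:2].astype(np.float32));print(b[:,0].mean(0).round(),r,b[:,0].min(0),b[:,0].max(0))
E
```

```text
[0.45249858 0.2259349  0.13380383] [ 3.14006281e+00  1.98642786e-03 -2.14031573e-01] 0.07512648309219283
[319. 203.] ((0.45102888345718384, 0.22908711433410645), (0.06463882327079773, 0.1098184734582901), 77.70925903320312) [279 141] [357 266]
[612. 161.] ((0.43689796328544617, -0.027399666607379913), (0.06567477434873581, 0.11052826792001724), 62.275146484375) [564  80] [639 229]
```

View pics/w2.png

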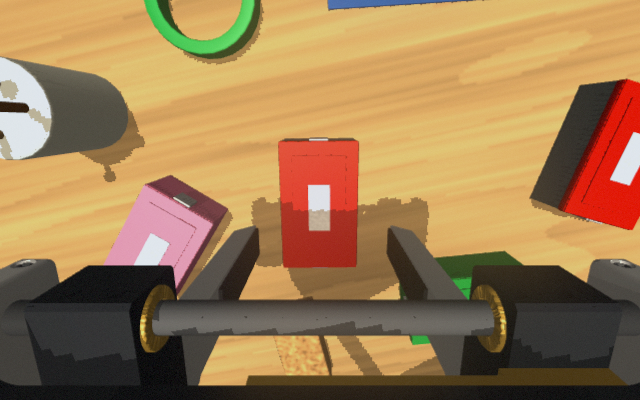

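Call:
step_arm:
  plan:
    - [[-1,2,-25,0,80],[-1,2,-50,0,80],[-1,2,-75,0,80],[-1,2,-95,0,80],[-1,2,-110,0,80],[-1,2,-120,0,80],[-1,2,-123,0,80],[-1,2,-123,0,80]]

```text
time: 2.83
tool_pos: [0.4511, 0.2264, 0.0126]
ee_rot: [3.14, 0.001, -0.214]
wrist_force: [-0.7, -0.0, 0.5]
width: 0.0757
```

Call:
step_arm:
  plan:
    - [[0,0,0,0,0],[0,0,0,0,0],[0,0,0,0,0],[0,0,0,0,0],[0,0,0,0,0],[0,0,0,0,0]]

```text
time: 3.33
tool_pos: [0.4524, 0.2279, 0.0148]
ee_rot: [-3.14, -0.003, -0.212]
wrist_force: [1.4, -0.1, 3.9]
width: 0.0637
```

Call:
step_arm:
  plan:
    - [[0,0,15,0,0],[0,0,40,0,0],[0,0,70,0,0],[0,0,100,0,0],[0,0,115,0,0],[0,0,120,0,0],[0,0,120,0,0]]

```text
time: 3.92
tool_pos: [0.4513, 0.2279, 0.1342]
ee_rot: [-3.141, -0.001, -0.212]
wrist_force: [-0.1, 0.5, -3.3]
width: 0.0636
```

Call:
step_arm:
  plan:
    - [[29,-6,0,0,0],[59,-12,0,0,0],[59,-12,0,0,0],[59,-12,0,0,0],[29,-6,0,0,0],[0,0,0,0,0],[0,0,0,0,0],[0,0,0,0,0]]

```text
time: 4.58
tool_pos: [0.4484, 0.2278, 0.1319]
ee_rot: [3.14, 0.003, -0.21]
wrist_force: [1.1, -0.0, -1.6]
width: 0.0634
```

```bash
cat > rd.py <<'E'
from h import *
import sys,os,json
Q=[]
for i in range(12):
    cams.snapshot('scene'); o=robot.get_obs(); Q.append(np.r_[o['wrist_force'],o['wrist_torque'],o['joint_torque'],o['width'],o['tool_pos']])
Q=np.array(Q);m=Q.mean(0);e=Q.std(0)/12**.5
yaw=o['ee_rot'][2];u=np.array([np.cos(yaw),np.sin(yaw)]);v=np.array([-u[1],u[0]])
print('t',o['time'],'F',m[:3].round(2),'T',m[3:6].round(4),'+-',e[3:6].round(4),'T about v',(v@m[3:5]).round(4),'about u',(u@m[3:5]).round(4),'jt5',m[10].round(4),e[10].round(4),'w',m[12].round(4),'p',m[13:].round(4))
E
python3 rd.py
```

```text
t 5.1833 F [ 0.16 -0.02 -2.26] T [ 0.0445  0.008  -0.0004] +- [0.0087 0.0083 0.0088] T about v 0.0172 about u 0.0418 jt5 -0.0432 0.0089 w 0.0638 p [0.4512 0.2275 0.1332]
```

Call:
step_arm:
  plan:
    - [[29,-6,0,0,0],[59,-12,0,0,0],[59,-12,0,0,0],[59,-12,0,0,0]]

```text
time: 5.52
tool_pos: [0.5108, 0.2151, 0.1328]
ee_rot: [3.141, 0.001, -0.214]
wrist_force: [-0.3, -0.2, -2.9]
width: 0.0638
```

```bash
python3 rd.py
```

```text
t 6.1167 F [ 0.25 -0.15 -2.2 ] T [ 0.0503 -0.0034 -0.012 ] +- [0.007  0.0098 0.0092] T about v 0.0073 about u 0.0499 jt5 -0.0787 0.0071 w 0.0636 p [0.5096 0.2158 0.1335]
```

Call:
step_arm:
  plan:
    - [[-29,6,0,0,0],[-59,12,0,0,0],[-59,12,0,0,0],[-59,12,0,0,0]]

```text
time: 6.45
tool_pos: [0.4502, 0.2279, 0.1335]
ee_rot: [-3.142, -0.001, -0.211]
wrist_force: [0.8, -0.1, -2.5]
width: 0.0637
```

```bash
python3 rd.py
```

```text
t 7.05 F [-0.02  0.24 -2.23] T [ 0.0246 -0.0076 -0.001 ] +- [0.0137 0.0095 0.0112] T about v -0.0023 about u 0.0256 jt5 -0.0497 0.0086 w 0.0638 p [0.4517 0.2275 0.1335]
```

Case A reads the same at both ends (torque difference of at most 0.02 Nm), and at 0.23 kg it is too light to hold the ball. I'm setting it back down.

Call:
step_arm:
  plan:
    - [[0,0,-30,0,0],[0,0,-60,0,0],[0,0,-85,0,0],[0,0,-102,0,0],[0,0,-112,0,0],[0,0,-117,0,0],[0,0,-120,0,0],[0,0,-120,0,0]]

```text
time: 7.72
tool_pos: [0.4519, 0.2279, 0.0149]
ee_rot: [-3.141, -0.002, -0.212]
wrist_force: [0.3, 0.2, -2.2]
width: 0.0637
```

Call:
step_arm:
  plan:
    - [[0,0,0,0,80],[0,0,0,0,80],[0,0,0,0,80],[0,0,20,0,80],[0,0,50,0,80],[0,0,85,0,80],[0,0,120,0,80],[0,0,120,0,80]]

```text
time: 8.38
tool_pos: [0.4559, 0.2294, 0.1426]
ee_rot: [-3.133, -0.014, -0.212]
wrist_force: [1.2, -0.2, 0.4]
width: 0.075
```

```bash
cat > look.py <<'E'
from h import *
import sys
s,o=snap('wrist',sys.argv[1]); c=cam(s,o); print(o['time'],o['tool_pos'],o['ee_rot'],o['width'])
for b in blobs(s['frame'],'red',300):
    r=cv2.minAreaRect(onplane(c,b[:,0],.048)[:,:2].astype(np.float32));print(b[:,0].mean(0).round(),np.round(r[0],4),np.round(r[1],3),r[2],b[:,0].min(0),b[:,0].max(0))
E
python3 look.py w3
```

```text
8.3833 [0.45587386 0.22939622 0.14263867] [-3.1327407  -0.01407589 -0.21222431] 0.07504848752110335
[326. 206.] [0.45   0.2278] [0.065 0.11 ] 77.86165618896484 [289 146] [364 267]
[612. 165.] [ 0.4369 -0.0274] [0.065 0.111] 62.366180419921875 [563  87] [639 232]
```

Call:
step_arm:
  plan:
    - [[-14,-256,0,-0.27,100],[-14,-256,0,-0.27,100],[-14,-256,0,-0.27,100],[-14,-256,0,-0.27,100],[-14,-256,0,-0.27,100],[-14,-256,0,-0.27,100],[-14,-256,0,-0.27,100],[-14,-256,0,-0.27,100]]

```text
time: 9.1
tool_pos: [0.4364, -0.0305, 0.1324]
ee_rot: [3.141, 0.002, -0.488]
wrist_force: [0.0, -0.1, 0.1]
width: 0.0942
```

```bash
for i in 1 2; do python3 look.py w4$i;done
```

```text
9.1 [ 0.43635532 -0.03053355  0.13235689] [ 3.14092352e+00  1.52020226e-03 -4.87585260e-01] 0.09420022883540236
[319. 201.] [ 0.4374 -0.028 ] [0.065 0.11 ] 62.03935241699219 [279 139] [358 265]
[503.  71.] [ 0.4636 -0.2019] [0.065 0.111] 74.37955474853516 [453   0] [550 152]
9.15 [ 0.436545   -0.02884254  0.13247082] [-3.14134852e+00  1.85739670e-03 -4.85059528e-01] 0.09381772236455771
[321. 200.] [ 0.4371 -0.0279] [0.065 0.111] 62.14445495605469 [281 138] [361 265]
[505.  71.] [ 0.4636 -0.2019] [0.065 0.11 ] 74.41921997070312 [456   0] [552 152]
```

Call:
step_arm:
  plan:
    - [[1,1,-25,0,100],[1,1,-50,0,100],[1,1,-75,0,100],[1,1,-95,0,100],[1,1,-110,0,100],[1,1,-118,0,100],[1,1,-120,0,100],[1,1,-120,0,100]]

```text
time: 9.87
tool_pos: [0.4379, -0.0262, 0.0131]
ee_rot: [3.141, 0.001, -0.48]
wrist_force: [-0.7, 0.3, -0.4]
width: 0.0942
```

Call:
step_arm:
  plan:
    - [[0,0,0,0,0],[0,0,0,0,0],[0,0,0,0,0],[0,0,0,0,0],[0,0,0,0,0],[0,0,0,0,0],[0,0,0,0,0]]

```text
time: 10.45
tool_pos: [0.4384, -0.0278, 0.014]
ee_rot: [3.141, -0.001, -0.482]
wrist_force: [-0.2, -1.3, 4.3]
width: 0.0636
```

Call:
step_arm:
  plan:
    - [[0,0,15,0,0],[0,0,40,0,0],[0,0,70,0,0],[0,0,100,0,0],[0,0,115,0,0],[0,0,120,0,0],[0,0,120,0,0]]

```text
time: 11.03
tool_pos: [0.4383, -0.0274, 0.1337]
ee_rot: [-3.141, -0.001, -0.482]
wrist_force: [0.6, 0.2, -4.2]
width: 0.0641
```

Call:
step_arm:
  plan:
    - [[26,-14,0,0,0],[53,-28,0,0,0],[53,-28,0,0,0],[53,-28,0,0,0],[26,-14,0,0,0],[0,0,0,0,0],[0,0,0,0,0],[0,0,0,0,0]]

```text
time: 11.7
tool_pos: [0.4355, -0.0263, 0.1315]
ee_rot: [3.141, 0.003, -0.481]
wrist_force: [-0.6, -0.4, -4.3]
width: 0.0639
```

```bash
python3 rd.py
```

```text
t 12.3 F [-0.02  0.05 -4.42] T [ 0.0441 -0.0239 -0.0228] +- [0.0076 0.008  0.0101] T about v -0.0008 about u 0.0501 jt5 -0.0127 0.007 w 0.0637 p [ 0.4381 -0.0275  0.1332]
```

Call:
step_arm:
  plan:
    - [[26,-14,0,0,0],[53,-28,0,0,0],[53,-28,0,0,0],[53,-28,0,0,0]]

```text
time: 12.63
tool_pos: [0.4917, -0.056, 0.1328]
ee_rot: [3.141, 0.002, -0.483]
wrist_force: [-0.7, 0.2, -4.9]
width: 0.0639
```

```bash
python3 rd.py
```

```text
t 13.2333 F [-0.09 -0.06 -4.67] T [0.073  0.0388 0.0012] +- [0.0088 0.0077 0.0057] T about v 0.0682 about u 0.0466 jt5 -0.1088 0.0088 w 0.0638 p [ 0.4907 -0.0551  0.1335]
```

Call:
step_arm:
  plan:
    - [[-26,14,0,0,0],[-53,28,0,0,0],[-53,28,0,0,0],[-53,28,0,0,0]]

```text
time: 13.57
tool_pos: [0.4372, -0.0269, 0.1333]
ee_rot: [3.142, -0.0, -0.481]
wrist_force: [0.2, -0.6, -4.5]
width: 0.064
```

```bash
python3 rd.py
```

```text
t 14.1667 F [ 0.03 -0.33 -4.5 ] T [ 0.0404 -0.04    0.0092] +- [0.0075 0.0058 0.0096] T about v -0.0167 about u 0.0544 jt5 -0.0194 0.0086 w 0.0639 p [ 0.4386 -0.0277  0.1336]
```

Case B's torque swings by about 0.08 Nm with stroke direction and then returns, so B probably rattles. Case C still has to be shaken, so I'm setting B down.

Call:
step_arm:
  plan:
    - [[0,0,-30,0,0],[0,0,-60,0,0],[0,0,-85,0,0],[0,0,-102,0,0],[0,0,-112,0,0],[0,0,-117,0,0],[0,0,-120,0,0],[0,0,-120,0,0]]

```text
time: 14.83
tool_pos: [0.439, -0.0276, 0.0146]
ee_rot: [-3.141, -0.002, -0.482]
wrist_force: [0.4, -0.1, -5.6]
width: 0.064
```

Call:
step_arm:
  plan:
    - [[0,0,0,0,100],[0,0,0,0,100],[0,0,0,0,100],[0,0,0,0,100],[0,0,30,0,100],[0,0,65,0,100],[0,0,100,0,100],[0,0,120,0,100]]

```text
time: 15.5
tool_pos: [0.4401, -0.0278, 0.1381]
ee_rot: [-3.14, -0.007, -0.482]
wrist_force: [0.2, 1.1, 0.3]
width: 0.094
```

Call:
step_arm:
  plan:
    - [[26,-174,0,0.21,100],[26,-174,0,0.21,100],[26,-174,0,0.21,100],[26,-174,0,0.21,100],[26,-174,0,0.21,100],[26,-174,0,0.21,100],[26,-174,0,0.21,100]]

```text
time: 16.08
tool_pos: [0.464, -0.2016, 0.1333]
ee_rot: [-3.141, 0.001, -0.274]
wrist_force: [-0.4, 0.3, -0.8]
width: 0.0941
```

```bash
for i in 1 2; do python3 look.py w5$i;done
```

```text
16.0833 [ 0.46397352 -0.20156271  0.13333739] [-3.14067889e+00  5.85170187e-04 -2.73915666e-01] 0.09410859853260786
[146. 251.] [ 0.4572 -0.0372] [0.065 0.068] 62.32159423828125 [108 218] [185 296]
[323. 200.] [ 0.4642 -0.2023] [0.064 0.11 ] 74.37145233154297 [283 138] [362 264]
16.1333 [ 0.46396981 -0.20064664  0.13337302] [-3.14066716e+00  4.79808496e-04 -2.72330157e-01] 0.09383343520668865
[147. 251.] [ 0.4574 -0.0373] [0.065 0.068] 62.2158088684082 [109 217] [186 295]
[324. 200.] [ 0.4639 -0.2021] [0.065 0.11 ] 74.37799072265625 [285 138] [363 264]
```

Call:
step_arm:
  plan:
    - [[0,-1,-25,0,100],[0,-1,-50,0,100],[0,-1,-75,0,100],[0,-1,-95,0,100],[0,-1,-110,0,100],[0,-1,-118,0,100],[0,-1,-120,0,100],[0,-1,-120,0,100]]

```text
time: 16.85
tool_pos: [0.4641, -0.2014, 0.0135]
ee_rot: [-3.141, 0.0, -0.271]
wrist_force: [0.7, -0.1, -0.6]
width: 0.0942
```

Call:
step_arm:
  plan:
    - [[0,0,0,0,0],[0,0,0,0,0],[0,0,0,0,0],[0,0,0,0,0],[0,0,0,0,0],[0,0,0,0,0],[0,0,0,0,0]]

```text
time: 17.43
tool_pos: [0.4645, -0.2024, 0.014]
ee_rot: [-3.141, -0.001, -0.272]
wrist_force: [0.3, 1.1, 2.3]
width: 0.0637
```

Call:
step_arm:
  plan:
    - [[0,0,15,0,0],[0,0,40,0,0],[0,0,70,0,0],[0,0,100,0,0],[0,0,115,0,0],[0,0,120,0,0],[0,0,120,0,0]]

```text
time: 18.02
tool_pos: [0.4643, -0.2027, 0.1339]
ee_rot: [3.141, -0.001, -0.272]
wrist_force: [0.0, -0.7, -4.2]
width: 0.0638
```

Call:
step_arm:
  plan:
    - [[29,-8,0,0,0],[58,-16,0,0,0],[58,-16,0,0,0],[58,-16,0,0,0],[29,-8,0,0,0],[0,0,0,0,0],[0,0,0,0,0],[0,0,0,0,0]]

```text
time: 18.68
tool_pos: [0.4613, -0.2012, 0.1314]
ee_rot: [-3.141, 0.004, -0.273]
wrist_force: [0.9, 1.2, -4.1]
width: 0.0642
```

```bash
python3 rd.py
```

```text
t 19.2833 F [ 0.06 -0.17 -3.63] T [ 0.0449 -0.0012  0.0129] +- [0.0084 0.012  0.0086] T about v 0.011 about u 0.0436 jt5 -0.0313 0.0134 w 0.0638 p [ 0.4642 -0.2025  0.1333]
```

Call:
step_arm:
  plan:
    - [[29,-8,0,0,0],[58,-16,0,0,0],[58,-16,0,0,0],[58,-16,0,0,0]]

```text
time: 19.62
tool_pos: [0.5227, -0.2185, 0.1324]
ee_rot: [-3.141, 0.002, -0.272]
wrist_force: [-0.0, 0.2, -3.8]
width: 0.0639
```

```bash
python3 rd.py
```

```text
t 20.2167 F [ 0.03  0.16 -3.6 ] T [ 0.0707 -0.0007 -0.0005] +- [0.0107 0.0083 0.0082] T about v 0.0184 about u 0.0683 jt5 -0.0759 0.0083 w 0.0638 p [ 0.5217 -0.2183  0.1336]
```

Call:
step_arm:
  plan:
    - [[-29,8,0,0,0],[-58,16,0,0,0],[-58,16,0,0,0],[-58,16,0,0,0]]

```text
time: 20.55
tool_pos: [0.463, -0.2019, 0.1332]
ee_rot: [-3.142, 0.0, -0.273]
wrist_force: [-0.5, -0.2, -3.2]
width: 0.0639
```

```bash
python3 rd.py
```

```text
t 21.15 F [-0.05  0.05 -3.76] T [ 0.0388 -0.0104 -0.005 ] +- [0.0093 0.008  0.0095] T about v 0.0004 about u 0.0402 jt5 -0.0387 0.0128 w 0.0638 p [ 0.4647 -0.2026  0.1337]
```

Case C's swing is about 0.013 Nm, within noise, against about 0.077 for B. So B is the one. I'm returning C and fetching B.

Call:
step_arm:
  plan:
    - [[0,0,-30,0,0],[0,0,-60,0,0],[0,0,-85,0,0],[0,0,-102,0,0],[0,0,-112,0,0],[0,0,-117,0,0],[0,0,-120,0,0],[0,0,-120,0,0]]

```text
time: 21.82
tool_pos: [0.465, -0.2029, 0.0146]
ee_rot: [3.141, -0.002, -0.272]
wrist_force: [0.8, -0.3, -3.8]
width: 0.0636
```

Call:
step_arm:
  plan:
    - [[0,0,0,0,100],[0,0,0,0,100],[0,0,0,0,100],[0,0,0,0,100],[0,0,30,0,100],[0,0,65,0,100],[0,0,100,0,100],[0,0,120,0,100]]

```text
time: 22.48
tool_pos: [0.4658, -0.2034, 0.1383]
ee_rot: [3.14, -0.007, -0.272]
wrist_force: [0.5, 0.1, 0.4]
width: 0.094
```

Call:
step_arm:
  plan:
    - [[-26,174,0,-0.21,100],[-26,174,0,-0.21,100],[-26,174,0,-0.21,100],[-26,174,0,-0.21,100],[-26,174,0,-0.21,100],[-26,174,0,-0.21,100],[-26,174,0,-0.21,100]]

```text
time: 23.07
tool_pos: [0.4385, -0.0285, 0.1339]
ee_rot: [3.141, -0.002, -0.481]
wrist_force: [0.4, -0.8, -0.2]
width: 0.094
```

```bash
for i in 1 2; do python3 look.py w6$i;done
```

```text
23.0667 [ 0.43845638 -0.02854448  0.13393949] [ 3.14101654e+00 -1.85993109e-03 -4.80548931e-01] 0.09404007285920521
[321. 202.] [ 0.4382 -0.0274] [0.065 0.11 ] 62.396942138671875 [282 140] [361 265]
[507.  73.] [ 0.4641 -0.2032] [0.065 0.11 ] 74.3719253540039 [458   0] [553 153]
23.1167 [ 0.43854658 -0.02922102  0.13377753] [ 3.14094133e+00 -1.40130191e-03 -4.82191983e-01] 0.09413751722667765
[321. 202.] [ 0.4382 -0.0272] [0.065 0.11 ] 62.34648513793945 [281 140] [360 266]
[506.  73.] [ 0.4642 -0.2031] [0.065 0.11 ] 74.36506652832031 [457   0] [552 153]
```

Call:
step_arm:
  plan:
    - [[0,1,-25,0,100],[0,1,-50,0,100],[0,1,-75,0,100],[0,1,-95,0,100],[0,1,-110,0,100],[0,1,-118,0,100],[0,1,-120,0,100],[0,1,-120,0,100]]

```text
time: 23.83
tool_pos: [0.4381, -0.0283, 0.0132]
ee_rot: [3.141, 0.001, -0.484]
wrist_force: [0.7, 0.2, -0.4]
width: 0.0941
```

Call:
step_arm:
  plan:
    - [[0,0,0,0,0],[0,0,0,0,0],[0,0,0,0,0],[0,0,0,0,0],[0,0,0,0,0],[0,0,0,0,0],[0,0,0,0,0]]

```text
time: 24.42
tool_pos: [0.4385, -0.0273, 0.014]
ee_rot: [-3.141, -0.001, -0.482]
wrist_force: [0.8, -0.3, 2.4]
width: 0.0641
```

Call:
step_arm:
  plan:
    - [[0,0,15,0,0],[0,0,40,0,0],[0,0,70,0,0],[0,0,100,0,0],[0,0,115,0,0],[0,0,121,0,0],[0,0,121,0,0]]

```text
time: 25.0
tool_pos: [0.4384, -0.0275, 0.1349]
ee_rot: [-3.141, -0.001, -0.482]
wrist_force: [1.1, 0.3, -4.2]
width: 0.0635
```

Call:
step_arm:
  plan:
    - [[26,-14,0,0,0],[53,-28,0,0,0],[53,-28,0,0,0],[53,-28,0,0,0]]

```text
time: 25.33
tool_pos: [0.4899, -0.0555, 0.1308]
ee_rot: [3.14, 0.007, -0.483]
wrist_force: [-0.8, 1.1, -5.2]
width: 0.0639
```

```bash
python3 rd.py
```

```text
t 25.9333 F [-0.11 -0.09 -4.35] T [ 0.0733  0.0359 -0.0031] +- [0.014  0.0107 0.0058] T about v 0.0657 about u 0.0483 jt5 -0.095 0.0172 w 0.0638 p [ 0.4902 -0.055   0.1337]
```

Call:
step_arm:
  plan:
    - [[-26,14,0,0,0],[-53,28,0,0,0],[-53,28,0,0,0],[-53,28,0,0,0]]

```text
time: 26.27
tool_pos: [0.4372, -0.0269, 0.1344]
ee_rot: [-3.142, -0.001, -0.481]
wrist_force: [0.3, -0.4, -4.4]
width: 0.0641
```

```bash
python3 rd.py
```

```text
t 26.8667 F [ 0.21  0.18 -4.6 ] T [ 0.046  -0.0299 -0.004 ] +- [0.0094 0.0096 0.0054] T about v -0.0052 about u 0.0546 jt5 -0.0209 0.007 w 0.0638 p [ 0.4386 -0.0277  0.1346]
```

The repeat gave the same swing (+0.066 to −0.005), so B rattles. I'm carrying it smoothly to the mat.

Call:
step_arm:
  plan:
    - [[8,4,0,0,0],[24,12,0,0,0],[44,22,0,0,0],[64,33,0,0,0],[84,43,0,0,0],[104,53,0,0,0],[122,62,0,0,0],[136,69,0,0,0]]

```text
time: 27.53
tool_pos: [0.576, 0.043, 0.1338]
ee_rot: [-3.141, -0.0, -0.481]
wrist_force: [0.3, -0.0, -3.8]
width: 0.0641
```

Call:
step_arm:
  plan:
    - [[16,8,0,0,0],[36,18,0,0,0],[56,28,0,0,0],[74,37,0,0,0],[88,45,0,0,0],[97,49,0,0,0],[100,51,0,0,0],[100,51,0,0,0]]

```text
time: 28.2
tool_pos: [0.6747, 0.0934, 0.1332]
ee_rot: [3.141, 0.001, -0.481]
wrist_force: [0.1, 0.6, -4.5]
width: 0.0637
```

Call:
step_arm:
  plan:
    - [[0,0,0,0,0],[0,0,0,0,0],[0,0,0,0,0],[0,0,0,0,0]]

```text
time: 28.53
tool_pos: [0.6737, 0.0923, 0.1348]
ee_rot: [3.142, -0.0, -0.483]
wrist_force: [0.4, -0.6, -4.6]
width: 0.0637
```

```bash
python3 - <<'E'
from h import *
o=robot.get_obs();print(o['time'],o['tool_pos'],o['ee_rot'],o['width'],abs(o['qvel']).max(),o['wrist_force'])
im=[]
for n in('scene','side'):
    s=cams.snapshot(n);c=cam(s)
    for b in blobs(s['frame'],'red',60):
        m=b[:,0].mean(0);r=[cv2.minAreaRect(onplane(c,b[:,0],z)[:,:2].astype(np.float32)) for z in(.048,.168)]
        print(n,m.round(),[(np.round(q[0],3),np.round(q[1],3)) for q in r])
    im.append(s['frame'][90:310,160:480])
cv2.imwrite('pics/end.png',cv2.resize(np.hstack(im),(800,275))[...,::-1])
E
```

```text
28.5333 [0.67370471 0.09229255 0.13476459] [ 3.14155125e+00 -1.70229691e-04 -4.82607563e-01] 0.06366777583600333 0.0026875771065240756 [ 0.36559919 -0.58526255 -4.59248128]
scene [165. 254.] [(array([ 0.298, -0.454]), array([0.091, 0.02 ])), (array([ 0.431, -0.525]), array([0.076, 0.016]))]
scene [279. 230.] [(array([ 0.466, -0.205]), array([0.061, 0.109])), (array([ 0.57 , -0.318]), array([0.051, 0.09 ]))]
scene [408. 179.] [(array([0.629, 0.267]), array([0.072, 0.045])), (array([0.706, 0.074]), array([0.06 , 0.037]))]
scene [358. 168.] [(array([0.451, 0.226]), array([0.062, 0.111])), (array([0.558, 0.041]), array([0.051, 0.092]))]
side [352. 326.] [(array([ 0.249, -0.458]), array([0.093, 0.02 ])), (array([ 0.171, -0.554]), array([0.078, 0.017]))]
side [356. 239.] [(array([ 0.46 , -0.204]), array([0.063, 0.108])), (array([ 0.348, -0.342]), array([0.053, 0.091]))]
side [273. 182.] [(array([0.447, 0.226]), array([0.063, 0.106])), (array([0.337, 0.02 ]), array([0.053, 0.089]))]
```

View pics/end.png

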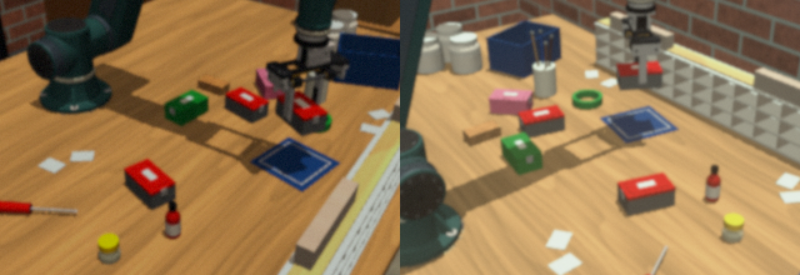

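The final views show B held level above the mat, A and C standing in place, and the bystanders where they were. I'm handing in.

```bash
python3 -c "
from h import *
print(robot.close_job())"
```

```text
the job is handed in; nothing more can be done
None
```

I shook all three cases from left to right. The middle one, case_b, is the one that rattles, and I handed in holding it over the blue mat. The hand-in gave no verdict.

- **Which case rattles:** I compared the wrist torque after stopping strokes in each direction. B swung by about 0.08 Nm, and by 0.07 Nm when I repeated it. A changed by at most 0.02 Nm and C by about 0.01 Nm, both about the size of the sensor noise. A full shift of the ball should give 0.10 Nm, so B's swing was a little low but clear.
- **Final hold:** B is level and still with the grip at 63.7 mm. The tool is at (0.674, 0.092, 0.135), which puts the underside about 12 cm above the bench. The mat's middle measured about (0.675, 0.092).
- **Other two cases:** A and C stand upright about 2 mm from where they started.
- **Bystanders:** they look undisturbed in the last pictures, though I measured only the screwdriver's position again, and it had not moved.
- **Time:** the job took about 29 s of the 72 s allowed.

The cameras could not measure B's final height, because the gripper hides most of its lid. That height comes from the arm's own pose. My shaking speed was commanded at about 0.36 m/s and not measured directly.

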